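Refit the cross-arm of a measuring stand

TASK

Get the measuring stand ready for use: first pick the capped fitting off its rest post and put it in the grey parts tray beside the fitting already there. Then take the drilled cross-arm from its sloping cradle, hold it square and guide its bore down over the stand's column, keeping hold of it until it rests fully home, hub on the collar and free end on the rest post, and let go. Do not ram or drop the arm, and leave everything else where it is.

Things in the scene. Friction and masses are not known exactly. Their poses are not given: they have to be found in the camera images.
- stand: Measuring stand, fixed to the bench wherever it stands: painted base 205 x 84 mm (x by y), top face 14 mm above the bench; origin on the bench under the base's centre, z up. At x = +75 mm a vertical steel column, at x = -75 mm a round steel rest post, 45 mm high like the collar at the column's foot. The x axis runs from post to column.
- column_tip (a point): Point of the column's conical nose, on its axis, 187 mm above the bench. The column is 16 mm in diameter; the nose tapers from 16 mm to 6 mm over the top 20 mm. Axes as the stand.
- collar_top (a point): Centre of the upper face of the 36 mm stop collar round the column's foot, 45 mm above the bench; the cross-arm's hub must come to rest on it. Axes as the stand.
- post_top (a point): Centre of the flat top (32 mm in diameter; 36 mm below a small bevel) of the rest post, 45 mm above the bench, 150 mm from the column's axis. The capped fitting stands here at the start, up to 9 mm off centre; later the block at the cross-arm's free end rests here. Axes as the stand.
- crossarm: Dark steel cross-arm, 0.35 to 0.6 kg: round hub (44 mm across, 34 mm high, through bore 20 mm) at one end, square block (34 mm each way) at the other, a straight bar between. Origin in the bore's axis at the hub's underside; z along the bore, up when fitted; the arm stretches along its own -x: bar from -20 to -135 mm, block centred at -150 mm. Starts tilted 30 degrees in the cradle, hub end high.
- grip_bar (a point): Middle of the bar and practically the arm's centre of mass: 78 mm from the bore's axis, 21 mm above the hub's underside. The bar is 20 mm wide (along y) and 24 mm high (z), its underside 9 mm above the hub's underside plane. Axes as the cross-arm.
- bore_foot (a point): Centre of the bore at the hub's underside (the cross-arm's origin). Axes as the cross-arm.
- end_foot (a point): Centre of the underside of the square block at the free end, 150 mm from the bore's axis. Axes as the cross-arm.
- cradle: Fixed aluminium cradle, foot 190 x 70 mm (x by y), up to 145 mm high with the arm; origin on the bench under its centre, z up, x to the high end. The arm lies along x on two pads sloping 30 degrees, against a lip at the low end, between 10 mm high side rails at hub and block. The bar's sides are open; under it is a spine 18 mm wide, 9 mm below the pads. The arm lifts out square to the slope.
- tray_floor (a point): Centre of the inner floor, 3 mm above the bench, of a fixed grey plastic tray, 130 x 84 mm outside (x by y), walls 3 mm thick and 13 mm high; z up.
- capped_mid (a point): Middle, half-way up, of the capped fitting that stands upright on the rest post: 42 mm tall, 23 x 25 mm, pale hexagon body with a round cap on top 22 mm in diameter, 0.06 kg; z up.
- capped: The same capped fitting; origin at the centre of its underside, z up its axis.
- plug_mid (a point): Middle, half-way up, of the brass plug standing in the tray: 26 mm across, 31 mm tall. It stays in the tray.
- gauge: Bystander: small dial gauge lying face up, 68 x 56 x 17 mm; origin at the centre of its underside.
- tin: Bystander: round tin, 70 mm across, 26 mm high; origin at the centre of its underside.

How it is judged:
By the outcome, as a careful person would: the job done as asked, in the order asked, and still so for the second after the job is handed in, with the robot touching nothing.
It also fails if it takes over 66 s, if anything falls off the work surface, if the arm or the gripper's body presses on something with over 40 N, if the wrist force passes 120 N, or if a joint passes its speed limit or range.

ROBOT

A 6-joint arm with a two-finger parallel gripper is mounted at the origin on the work surface; the furniture and walls round the work are solid. World frame = base frame: x ahead of the robot, y to its left, z up, the work surface at z = 0. Lengths are in mm, angles in rad, forces in N, time in s.
With the tool pointing down it reaches from about 275 to 750 mm from the base axis. Payload 10.2 kg.
Tool frame: the origin (TCP) lies midway between the tips of the shut fingers; the grasp point (between the pads) lies 19 mm behind it; z points along the fingers, y is the line along which they close (so a half turn about z gives the same grasp; the last joint's range is limited). The gripper opens to 85 mm and grips with 20 to 120 N. Pads are 22 mm wide; open, the fingers measure 114 mm over their backs; the gripper's body (76 mm by 85 mm) begins 54 mm behind the grasp point. The pads swing forward as they close: fully open they stand 13 mm farther back than shut.
Start: joints at [1.126, 0.313, 1.498, -0, 1.331, -0.223], TCP at [115.505, 512.142, 231.294] pointing down, gripper open.
Joint ranges: [-2.94, 2.94], [-0.97, 2.17], [0.19, 2.56], [-1.23, 4.37], [0.02, 3.11], [-2.88, 2.88]. Speed limits (rad/s): [2.39, 2.39, 3.01, 3.14, 3.14, 3.14].

INTERFACE

Orientations are given as a unit quaternion [w, x, y, z].
In Python, from rig import sense, capture, finish_job, find_in, place_of gives the robot as it stands. The module is installed in compiled form; this text tells all that it offers.
- The arm moves only by the shell command python3 -m jog 'ROWS' [FORCE]. ROWS is JSON, a list of rows, each an object of numbers: "tx", "ty", "tz": the shift along the tool's x, y, z in mm; "ax", "ay", "az": the turn, a rotation vector about the tool's x, y, z in rad; "jaw": the closure, from -1 (fully open) to 1 (shut), so that 0 is half open. In form: [{"tx": .., "ty": .., "tz": .., "ax": .., "ay": .., "az": .., "jaw": ..}, ...]. A call has 1 to 5 rows; each row shifts and turns the commanded pose from where the row before left it, along the tool's axes as they then stand; what a row does not reach is not made up. A row lasts 1/8 s, in which the tool goes at most 62.5 mm and 10.7 degrees, less where a joint would pass 70% of its speed; a pose out of reach is approached as far as the arm can. A call with a gripper value outside its range is refused whole. The fingers move at their own pace and stop on an object; FORCE is the grip in N (left out, the last holds). Time passes only in rows, so rows that do not move let the fingers close. It gives the time, the measured TCP pose, the force, the opening and the grip force at its end, in the units of the state.
- sense(): the state, without advancing time (a new reading comes with each control period).
- capture(name): name is "scene" or "top" or "wrist"; returns a dict with "color" (400x640x3 uint8, red, green, blue), "depth" (400x640 float32, mm along the optical axis (not along the pixel's ray), 0 where there is no reading), "fx", "fy", "cx", "cy" (pixels), "camera_from_world" (4x4, takes a point from world to camera coordinates); the wrist camera has in their place "mount" (4x4, takes a point from camera to tool coordinates, whose origin is the TCP and whose axes are the flange's). Camera axes: x right, y up, looking along -z (the intrinsics and any distortion apply to the point x, -y, -z); pixel columns grow to the right and rows downward; lengths in mm; the calibration is good to about 2 mm. A picture is of the moment at which its call begins: read the wrist's pose just before it.
- finish_job(): hands the job in; it is judged then, once.
Trained networks look in the newest picture that a camera, given by its name, has taken for a name from the list of things; names that differ only in an ending like _2 or _b are one class to them, and where a whole thing is asked for, a point or a joint stands for the part that bears it (a point fixed in the world has none). Each returns a list of dicts, best first, with "conf" (0 to 1); they miss things now and then, are a little off and sometimes report something else, mostly with a low value. They report only what shows in the picture. A call takes as long as a camera call.
- find_in(query, camera): "centre" ([column, row] in pixels, amid what is visible of it).
- place_of(query, camera): "centre" ([column, row] in pixels: a listed point, or the origin of a listed thing).
The state is a dict: "time_s": time; "joints": joint angles; "dq": joint speeds; "tau": joint torques, N m; "eef_pos": TCP position; "ee_rot": TCP orientation; "force": force on the tool from outside, world axes, zero at the start; "wrist_torque": the same for the moment, N m; "grip_width": opening from 0.0 (shut) to 1.0 (fully open); "grip_force": force on a finger pad.
Only numpy, scipy, OpenCV 4.12 (cv2) and the standard library are available. Lean on these libraries where they do the work, as an engineer would, in place of code of your own. Each camera call takes 0.05 s, during which the arm holds its last target. There are 200 camera calls.

## Working session

There is one attempt and no reset: what is moved stays moved. The work goes in short steps, Python scripts to look and compute and a shell command to move; the robot and the scene stay as the last step left them, time stands still between calls to the robot, and variables do not carry over. Pictures are saved under pics/ and viewed, at most 10 in all, crops included, and the job is handed in when it is done.

```bash
mkdir -p pics
cat > h.py <<'E'
import numpy as np, cv2
from rig import sense, capture, finish_job, find_in, place_of
from scipy.spatial.transform import Rotation as R
def tool():
    s=sense(); q=s["ee_rot"]; T=np.eye(4); T[:3,:3]=R.from_quat([q[1],q[2],q[3],q[0]]).as_matrix(); T[:3,3]=s["eef_pos"]; return T
def snap(name):
    T=tool(); c=capture(name)
    c["wfc"]=T@np.array(c["mount"]) if name=="wrist" else np.linalg.inv(np.array(c["camera_from_world"]))
    return c
def ray(c,px):
    d=np.array([(px[0]-c["cx"])/c["fx"],-(px[1]-c["cy"])/c["fy"],-1.]); return c["wfc"][:3,3],c["wfc"][:3,:3]@d
def at_z(c,px,z):
    o,d=ray(c,px); return o+d*(z-o[2])/d[2]
def at_depth(c,px):
    u,v=int(round(px[0])),int(round(px[1])); p=c["depth"][max(v-2,0):v+3,max(u-2,0):u+3]; p=p[p>0]
    if len(p)==0: return None
    o,d=ray(c,px); return o+d*np.median(p)
def cloud(c):
    v,u=np.mgrid[0:400,0:640]; D=c["depth"]; P=np.stack([(u-c["cx"])/c["fx"]*D,-(v-c["cy"])/c["fy"]*D,-D],-1)
    return P@c["wfc"][:3,:3].T+c["wfc"][:3,3], D>0
def save(c,n): cv2.imwrite(f"pics/{n}.png",c["color"][:,:,::-1])
E
python3 - <<'E'
from h import *
np.set_printoptions(precision=1,suppress=True)
print({k:v for k,v in sense().items() if k in("eef_pos","ee_rot","force","grip_width")})
Z=dict(column_tip=187,collar_top=45,post_top=45,grip_bar=None,bore_foot=None,end_foot=None,cradle=0,stand=0,tray_floor=3,capped_mid=66,plug_mid=18.5,gauge=0,tin=0)
for cam in("scene","top"):
    c=snap(cam); save(c,cam+"0"); print(cam,{k:c[k] for k in c if k in("fx","fy","cx","cy")},c["wfc"][:3,3])
    for n,z in Z.items():
        r=place_of(n,cam)
        for x in r[:1]: print(n,round(x["conf"],2),np.array(x["centre"]),"z:",at_z(c,x["centre"],z) if z is not None else None,"d:",at_depth(c,x["centre"]))
        if not r: print(n,None)
E
```

```text
{'eef_pos': array([115.4, 511.9, 230.7]), 'ee_rot': array([-0. ,  0.1,  1. , -0. ]), 'force': array([ 0.7, -0.3,  0.2]), 'grip_width': 1.0013829292702556}
scene {'fx': 403.24394565849525, 'fy': 403.24394565849525, 'cx': 323.47186432620794, 'cy': 200.26322831919552} [554.6 890.6 735.8]
column_tip 0.64 [358.3 216.7] z: [415.8 198.6 187. ] d: [372.4 -17.8  15.4]
collar_top 0.72 [318.7 229.3] z: [494.   62.2  45. ] d: [494.8  73.1  54.1]
post_top 0.71 [353.3 261.5] z: [421.1 192.4  45. ] d: [423.3 203.9  56.4]
grip_bar 0.66 [294.6 183.7] z: None d: [ 550.  -101.8   87.6]
bore_foot 0.92 [275.3 164.4] z: None d: [ 603.1 -148.3  129.2]
end_foot 0.8 [301.3 207.7] z: None d: [535.2 -43.   42.3]
cradle 0.59 [291.9 204.6] z: [ 562.1 -119.1    0. ] d: [ 562.  -103.2   11.6]
stand 0.67 [335.1 258.1] z: [457.6 129.5   0. ] d: [459.3 143.1  13.1]
tray_floor 0.77 [341.9 190. ] z: [ 398.7 -177.5    3. ] d: [ 398.6 -178.1    2.6]
capped_mid 0.6 [360.4 254.7] z: [404.6 192.6  66. ] d: [407.4 205.5  78.4]
plug_mid 0.37 [340.8 175.6] z: [ 394.3 -240.    18.5] d: [ 392.2 -254.8    9.1]
gauge 0.61 [356.6 2
[... 481 characters left out ...]
_bar 0.76 [373.4 156.8] z: None d: [ 562.3 -107.8   94.2]
bore_foot 0.93 [392.3 136.7] z: None d: [ 608.4 -165.2  102.6]
end_foot 0.61 [357.8 175.6] z: None d: [524.5 -62.6  61.3]
cradle 0.67 [372.1 164.1] z: [ 567.  -115.1    0. ] d: [ 545.3 -102.6   85. ]
stand 0.58 [295.1 213. ] z: [455.2 121.6   0. ] d: [452.7 120.9  14.9]
tray_floor 0.73 [271.1 226.7] z: [425.2 192.4   3. ] d: [414.4 184.1  81. ]
capped_mid 0.46 [270.9 226.1] z: [418.1 186.1  66. ] d: [415.9 184.5  81.3]
plug_mid 0.63 [427.1 211.5] z: [ 407.7 -242.5   18.5] d: [ 405.8 -238.8   32.9]
gauge 0.86 [353.8 236.1] z: [368.9 -32.6   0. ] d: [367.2 -31.2  18.1]
tin 0.62 [225.4 264.8] z: [337.7 328.6   0. ] d: [335.8 322.5  28.4]
```

View pictures.

View pics/scene0.png

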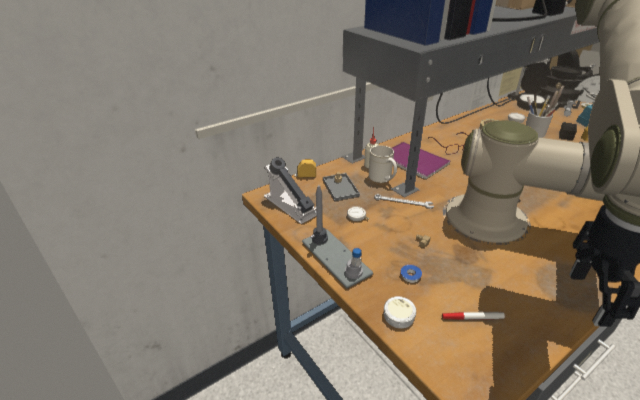

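View pics/top0.png

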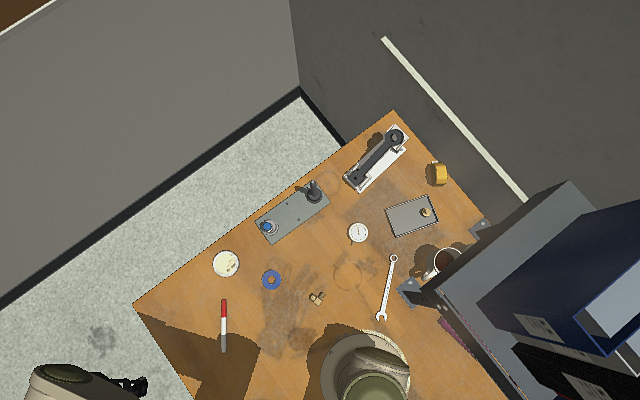

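Run:
```python
from h import *
np.set_printoptions(precision=1,suppress=True)
c=snap("top"); P,m=cloud(c)
for px in [(412,215),(426,212),(412,290),(480,228),(500,240),(430,285),(570,185),(440,172),(396,135),(357,177),(376,157),(446,262)]:
    print(px,at_depth(c,px))
def rect(mask,name):
    k=np.uint8(mask); n,l,s,_=cv2.connectedComponentsWithStats(k); i=1+np.argmax(s[1:,4]); q=P[l==i][:,:2].astype(np.float32)
    print(name,len(q),cv2.minAreaRect(q)); return l==i
X,Y,Z=P[...,0],P[...,1],P[...,2]
near=lambda x,y,r:m&(np.hypot(X-x,Y-y)<r)
rect(near(455,125,130)&(Z>9)&(Z<20),"base")
k=near(418,188,40)&(Z>70); print("cap",P[k].mean(0),k.sum())
rect(near(405,-205,110)&(Z>5)&(Z<45),"tray")
k=near(492,62,60)&(Z>60);print("col",P[k][:,2].max(), P[k][P[k][:,2]>150].mean(0))
# crossarm: dark pixels
V=c["color"].max(2); k=near(567,-115,130)&(V<95)&(Z>30); k=rect(k,"arm")
q=P[k]; print(len(q)); cc=q.mean(0); w=np.linalg.svd(q-cc,full_matrices=False)[2]; print(cc,w)
rect(near(567,-115,130)&(Z>6)&(Z<160),"cradle")
print("shelf lower-left pts")
k=m&(Z>150)&(X>250)&(Y<-100)&(Z<700); 
for z in range(150,700,50):
    kk=k&(Z>z)&(Z<=z+50)
    if kk.sum()>20: print(z,kk.sum(),"x",X[kk].min(),X[kk].max(),"y",Y[kk].min(),Y[kk].max())
c=snap("wrist"); save(c,"w0")
c=snap("scene"); P,m=cloud(c); print("scene shelf", [at_depth(c,p) for p in [(420,65),(360,50),(345,35),(424,88),(347,72),(530,50)]])
```

```text
(412, 215) [ 405.3 -202.3    4.7]
(426, 212) [ 405.1 -236.    31.2]
(412, 290) [ 203.3 -166.6    6.6]
(480, 228) [ 343.9 -382.3    7.8]
(500, 240) [ 286.6 -251.6  445.8]
(430, 285) [ 224.1 -130.5  380.7]
(570, 185) [ 366.9 -397.3  446.7]
(440, 172) [ 505.5 -286.9   57.7]
(396, 135) [ 601.1 -168.6  136. ]
(357, 177) [521.1 -59.9  60.4]
(376, 157) [ 560.3 -114.2   96.4]
(446, 262) [ 264.5 -264.7   31.6]
base 1671 ((459.68572998046875, 128.7273406982422), (87.69781494140625, 204.7196044921875), 28.610267639160156)
cap [416.  193.9  87.6] 62
tray 824 ((406.00238037109375, -202.51327514648438), (99.92568969726562, 141.4982147216797), 13.881364822387695)
col 193.1054723127029 [491.4  62.4 174.2]
arm 728 ((564.6785278320312, -114.38934326171875), (47.00214767456055, 174.54396057128906), 36.54808807373047)
728
[ 562.3 -113.8   95.3] [[-0.5  0.7 -0.5]
 [ 0.8  0.6  0.1]
 [-0.4  0.3  0.9]]
cradle 1646 ((576.1560668945312, -130.97430419921875), (76.49090576171875, 216.45437622070312), 34.090824127197266)
shelf lower-left pts
150 1611 x 333.3191941408501 932.3176348347688 y -423.4874834125944 -10
[... 414 characters left out ...]
 y -453.10449426906223 -169.0975858318127
450 5170 x 250.02302467505478 768.9093248154732 y -453.49318019180464 -191.60783504425012
500 5701 x 250.08551124249655 731.2045262685336 y -453.47574816782605 -213.67842396446088
550 5883 x 250.0543357772789 691.8584467482511 y -441.31735173151475 -236.37213010164947
600 5490 x 250.01157178204232 651.8641810286863 y -417.40238717140255 -258.31670242282564
650 4388 x 250.02259045499255 614.4325973100702 y -392.9062842958486 -280.54825525046374
scene shelf [array([ 213. , -119. ,  414.4]), array([ 333. , -319.4,  401.7]), array([ 369.2, -384.7,  429.6]), array([ 188.1, -135.5,  347.1]), array([ 362.4, -369.9,  321.5]), array([-237.1, -385.3,  364.1])]
```

```bash
cat >> h.py <<'E'
def go(p):
    "shift to world point p in tool axes; tilt-fix rotvec and yaw of tool y"
    T=tool(); d=T[:3,:3].T@(np.array(p,float)-T[:3,3]); print("d_tool",d.round(1),"len",np.linalg.norm(d).round(1)); return d
def turn(Rt):
    T=tool(); v=R.from_matrix(T[:3,:3].T@Rt).as_rotvec(); print("rotvec",v.round(3)); return v
def down(yaw):
    "tool z down, tool y at world yaw(deg) (mod 180, nearest)"
    T=tool(); best=None
    for a in (yaw,yaw+180):
        y=np.array([np.cos(np.radians(a)),np.sin(np.radians(a)),0]); z=np.array([0,0,-1.]); M=np.column_stack([np.cross(y,z),y,z])
        if best is None or y@T[:3,1]>best[0]: best=(y@T[:3,1],M)
    return best[1]
E
python3 - <<'E'
from h import *
T=tool();print(T.round(3)); c=capture("wrist"); print(np.array(c["mount"]).round(2),c["fx"],sense()["joints"])
go([416,191,215])
E
```

```text
[[-9.76000e-01  2.20000e-01 -0.00000e+00  1.15498e+02]
 [ 2.20000e-01  9.76000e-01  0.00000e+00  5.12155e+02]
 [ 0.00000e+00  0.00000e+00 -1.00000e+00  2.31292e+02]
 [ 0.00000e+00  0.00000e+00  0.00000e+00  1.00000e+00]]
[[  -0.      0.96    0.28   71.74]
 [   1.      0.     -0.     -0.25]
 [  -0.      0.28   -0.96 -143.49]
 [   0.      0.      0.      1.  ]] 326.53757741895595 [ 1.12559226e+00  3.12889363e-01  1.49770964e+00 -9.06638485e-06
  1.33099179e+00 -2.23402974e-01]
d_tool [-363.8 -247.2   16.3] len 440.1
```

```bash
python3 -m jog '[{"tx":-40,"ty":-27,"tz":2},{"tx":-40,"ty":-27,"tz":2},{"tx":-40,"ty":-27,"tz":2},{"tx":-40,"ty":-27,"tz":2},{"tx":-40,"ty":-27,"tz":2}]' >/dev/null; python3 -m jog '[{"tx":-40,"ty":-27,"tz":2},{"tx":-40,"ty":-27,"tz":2},{"tx":-40,"ty":-27,"tz":2},{"tx":-40,"ty":-27,"tz":2},{"tx":0}]'
python3 - <<'E'
from h import *
np.set_printoptions(precision=1,suppress=True)
print(sense()["joints"].round(3)); c=snap("wrist"); save(c,"w1")
for n,z in dict(capped_mid=66,post_top=45,column_tip=187,collar_top=45,stand=0).items():
    for x in place_of(n,"wrist")[:1]: print(n,x["conf"],x["centre"],at_z(c,x["centre"],z),at_depth(c,x["centre"]))
P,m=cloud(c); k=m&(np.hypot(P[...,0]-416,P[...,1]-191)<40)&(P[...,2]>80)&(P[...,2]<95); q=P[k]; print("cap",q.mean(0),q.min(0),q.max(0),cv2.minEnclosingCircle(q[:,:2].astype(np.float32)))
go([416,191,60])
E
```

```text
[ 1.1  0.3  1.5 -0.   1.3 -0.2]schema error: expected keys tx, ty, tz, ax, ay, az, jaw
schema error: expected keys tx, ty, tz, ax, ay, az, jaw
<stdin>:6: RuntimeWarning: Mean of empty slice.
  ret = um.true_divide(
Traceback (most recent call last):
ValueError: zero-size array to reduction operation minimum which has no identity
```

View pics/w1.png

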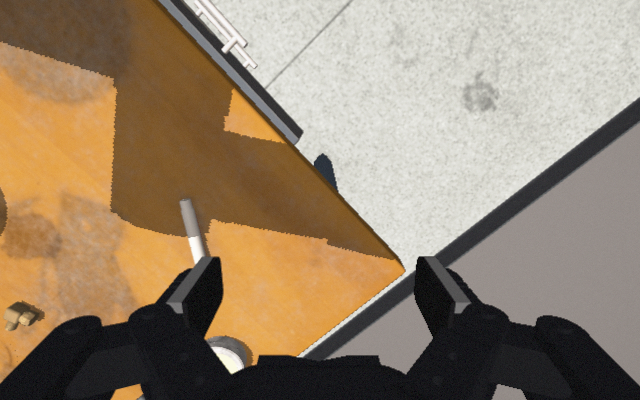

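The refused call left the arm at its start, so the picture shows only the bench edge, the pen (195,230) and the tin (225,355). Every row needs all seven keys.

```bash
python3 -m jog '[{"tx":-40,"ty":-27,"tz":2,"ax":0,"ay":0,"az":0,"jaw":-1},{"tx":-40,"ty":-27,"tz":2,"ax":0,"ay":0,"az":0,"jaw":-1},{"tx":-40,"ty":-27,"tz":2,"ax":0,"ay":0,"az":0,"jaw":-1},{"tx":-40,"ty":-27,"tz":2,"ax":0,"ay":0,"az":0,"jaw":-1},{"tx":-40,"ty":-27,"tz":2,"ax":0,"ay":0,"az":0,"jaw":-1}]'; python3 -m jog '[{"tx":-40,"ty":-27,"tz":2,"ax":0,"ay":0,"az":0,"jaw":-1},{"tx":-40,"ty":-27,"tz":2,"ax":0,"ay":0,"az":0,"jaw":-1},{"tx":-40,"ty":-27,"tz":2,"ax":0,"ay":0,"az":0,"jaw":-1},{"tx":-40,"ty":-27,"tz":2,"ax":0,"ay":0,"az":0,"jaw":-1},{"tx":0,"ty":0,"tz":0,"ax":0,"ay":0,"az":0,"jaw":-1}]'
cat > look.py <<'E'
from h import *
np.set_printoptions(precision=1,suppress=True)
print(sense()["joints"].round(3)); c=snap("wrist"); save(c,"w2")
for n,z in dict(capped_mid=66,post_top=45,column_tip=187,collar_top=45,stand=0).items():
    for x in place_of(n,"wrist")[:1]: print(n,x["conf"],x["centre"],at_z(c,x["centre"],z),at_depth(c,x["centre"]))
P,m=cloud(c); k=m&(np.hypot(P[...,0]-416,P[...,1]-191)<40)&(P[...,2]>80)&(P[...,2]<95); q=P[k]
if len(q): print("cap",q.mean(0),q.min(0),q.max(0),cv2.minEnclosingCircle(q[:,:2].astype(np.float32)))
go([416,191,60])
E
python3 look.py
```

```text
time_s: 2.52
eef_pos: [281.8, 335.2, 221.4]
ee_rot: [0.0, 0.111, 0.994, 0.0]
force: [0.4, 0.6, 0.2]
grip_width: 0.999
grip_force: 0.0
time_s: 3.15
eef_pos: [414.7, 194.0, 213.0]
ee_rot: [-0.0, 0.113, 0.994, -0.0]
force: [-0.8, 0.8, 0.4]
grip_width: 1.0
grip_force: 0.0
[ 0.2  0.2  1.7 -0.   1.2 -1.2]
capped_mid 0.72 [319.0, 192.0] [419.9 193.8  66. ] [414.1 195.1  88.6]
post_top 0.69 [318.8, 187.9] [421.2 193.4  45. ] [410.7 195.7  88.1]
column_tip 0.59 [107.8, 183.4] [358.7  92.1 187. ] [372.8 -26.2  16.8]
collar_top 0.92 [212.9, 281.7] [496.7  59.6  45. ] [402.1 153.2 239. ]
stand 0.57 [271.5, 220.3] [457.6 129.    0. ] [452.9 132.4  14.9]
cap [416.8 197.   87.3] [407.2 186.2  80.3] [428.7 207.6  90.2] ((417.88140869140625, 196.79714965820312), 11.035588264465332)
d_tool [ -4.5  -4.8 153.4] len 153.6
```

View pics/w2.png

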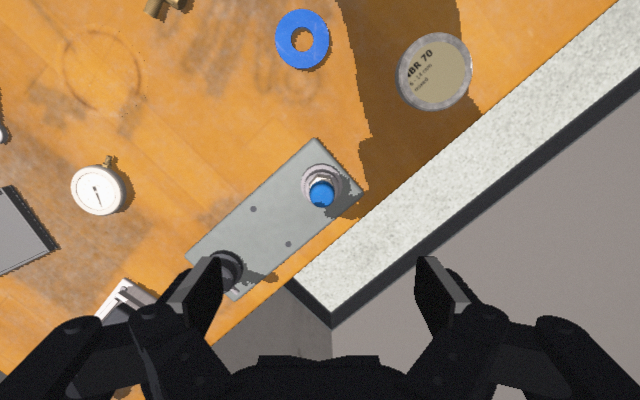

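```bash
python3 -m jog '[{"tx":-3,"ty":2,"tz":40,"ax":0,"ay":0,"az":0,"jaw":-1},{"tx":0,"ty":0,"tz":40,"ax":0,"ay":0,"az":0,"jaw":-0.6},{"tx":0,"ty":0,"tz":40,"ax":0,"ay":0,"az":0,"jaw":-0.2},{"tx":0,"ty":0,"tz":25,"ax":0,"ay":0,"az":0,"jaw":-0.2},{"tx":0,"ty":0,"tz":12,"ax":0,"ay":0,"az":0,"jaw":-0.2}]'; python3 -m jog '[{"tx":0,"ty":0,"tz":0,"ax":0,"ay":0,"az":0,"jaw":-0.1},{"tx":0,"ty":0,"tz":0,"ax":0,"ay":0,"az":0,"jaw":-0.1}]' 30
python3 - <<'E'
from h import *
c=snap("wrist"); save(c,"w3"); go([418,195.5,54])
print([ (x["conf"],at_z(c,x["centre"],66).round(1)) for x in place_of("capped_mid","wrist")[:1]])
E
```

```text
time_s: 4.08
eef_pos: [415.9, 197.6, 55.4]
ee_rot: [-0.001, 0.11, 0.994, -0.0]
force: [-0.0, -0.3, -0.2]
grip_width: 0.599
grip_force: 0.0
time_s: 4.32
eef_pos: [417.2, 197.5, 57.3]
ee_rot: [0.001, 0.111, 0.994, 0.0]
force: [0.5, -0.3, -0.2]
grip_width: 0.554
grip_force: 0.0
d_tool [-1.3 -1.7  3.3] len 3.9
[(0.81, array([420.7, 194.9,  66. ]))]
```

View pics/w3.png

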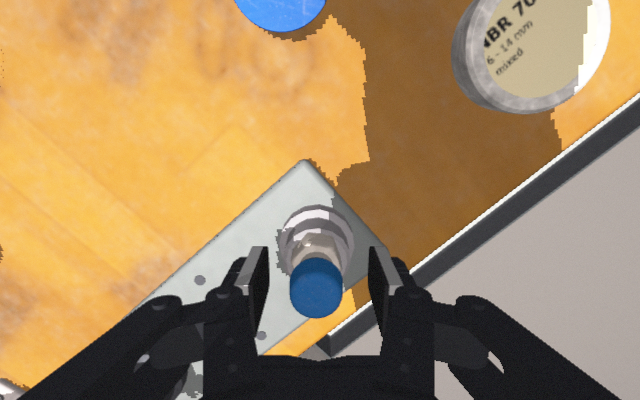

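```bash
python3 -m jog '[{"tx":-2,"ty":-1,"tz":3,"ax":0,"ay":0,"az":0,"jaw":0.1},{"tx":0,"ty":0,"tz":0,"ax":0,"ay":0,"az":0,"jaw":0.4},{"tx":0,"ty":0,"tz":0,"ax":0,"ay":0,"az":0,"jaw":1},{"tx":0,"ty":0,"tz":0,"ax":0,"ay":0,"az":0,"jaw":1},{"tx":0,"ty":0,"tz":0,"ax":0,"ay":0,"az":0,"jaw":1}]' 30; python3 -m jog '[{"tx":0,"ty":0,"tz":-10,"ax":0,"ay":0,"az":0,"jaw":1},{"tx":0,"ty":0,"tz":-40,"ax":0,"ay":0,"az":0,"jaw":1},{"tx":0,"ty":0,"tz":-50,"ax":0,"ay":0,"az":0,"jaw":1},{"tx":0,"ty":0,"tz":-50,"ax":0,"ay":0,"az":0,"jaw":1},{"tx":0,"ty":0,"tz":-50,"ax":0,"ay":0,"az":0,"jaw":1}]'
python3 - <<'E'
from h import *
go([415,193,250]); go([400,-168,250])
E
```

```text
time_s: 5.05
eef_pos: [418.5, 195.8, 53.5]
ee_rot: [0.0, 0.111, 0.994, 0.0]
force: [0.4, -2.0, 3.6]
grip_width: 0.256
grip_force: 29.4
time_s: 5.68
eef_pos: [417.8, 195.8, 255.5]
ee_rot: [0.0, 0.111, 0.994, 0.0]
force: [1.0, -0.7, -0.7]
grip_width: 0.256
grip_force: 29.6
d_tool [ 2.1 -3.3  5.5] len 6.8
d_tool [ -62.6 -358.8    5.4] len 364.3
```

```bash
python3 -m jog '[{"tx":-8,"ty":-45,"tz":0,"ax":0,"ay":0,"az":0,"jaw":1},{"tx":-8,"ty":-45,"tz":0,"ax":0,"ay":0,"az":0,"jaw":1},{"tx":-8,"ty":-45,"tz":0,"ax":0,"ay":0,"az":0,"jaw":1},{"tx":-8,"ty":-45,"tz":0,"ax":0,"ay":0,"az":0,"jaw":1},{"tx":-8,"ty":-45,"tz":0,"ax":0,"ay":0,"az":0,"jaw":1}]' >/dev/null; python3 -m jog '[{"tx":-8,"ty":-45,"tz":0,"ax":0,"ay":0,"az":0,"jaw":1},{"tx":-8,"ty":-45,"tz":0,"ax":0,"ay":0,"az":0,"jaw":1},{"tx":-6,"ty":-43,"tz":0,"ax":0,"ay":0,"az":0,"jaw":1},{"tx":0,"ty":0,"tz":0,"ax":0,"ay":0,"az":0,"jaw":1}]'
python3 - <<'E'
from h import *
np.set_printoptions(precision=1,suppress=True)
print(sense()["joints"].round(3).tolist()); c=snap("wrist"); save(c,"w4")
for n,z in dict(tray_floor=3,plug_mid=18.5).items():
    for x in place_of(n,"wrist")[:1]: print(n,x["conf"],x["centre"],at_z(c,x["centre"],z),at_depth(c,x["centre"]))
t=snap("top"); P,m=cloud(t)
go([400,-168,60]); turn(down(14))
E
```

```text
time_s: 6.8
eef_pos: [399.6, -169.0, 253.4]
ee_rot: [-0.0, 0.112, 0.994, 0.0]
force: [0.2, 0.3, -0.1]
grip_width: 0.256
grip_force: 29.6
[-0.671, 0.092, 1.712, -0.0, 1.338, -2.017]
tray_floor 0.83 [300.9, 175.6] [ 406.2 -191.8    3. ] [ 406.  -191.7    3.7]
plug_mid 0.91 [265.1, 188.7] [ 409.  -235.7   18.5] [ 405.8 -232.3   34. ]
d_tool [ -0.3  -1.8 193.5] len 193.5
rotvec [0.  0.  1.1]
```

View pics/w4.png

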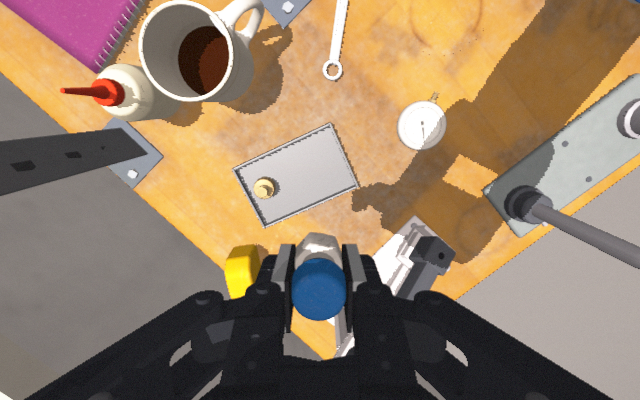

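```bash
python3 -m jog '[{"tx":0,"ty":0,"tz":0,"ax":0,"ay":0,"az":0.18,"jaw":1},{"tx":0,"ty":0,"tz":0,"ax":0,"ay":0,"az":0.18,"jaw":1},{"tx":0,"ty":0,"tz":0,"ax":0,"ay":0,"az":0.18,"jaw":1},{"tx":0,"ty":0,"tz":0,"ax":0,"ay":0,"az":0.18,"jaw":1},{"tx":0,"ty":0,"tz":0,"ax":0,"ay":0,"az":0.18,"jaw":1}]' >/dev/null; python3 -m jog '[{"tx":0,"ty":0,"tz":0,"ax":0,"ay":0,"az":0.18,"jaw":1},{"tx":0,"ty":0,"tz":40,"ax":0,"ay":0,"az":0,"jaw":1},{"tx":0,"ty":0,"tz":40,"ax":0,"ay":0,"az":0,"jaw":1},{"tx":0,"ty":0,"tz":40,"ax":0,"ay":0,"az":0,"jaw":1},{"tx":0,"ty":0,"tz":0,"ax":0,"ay":0,"az":0,"jaw":1}]'
python3 - <<'E'
from h import *
np.set_printoptions(precision=1,suppress=True)
c=snap("wrist"); save(c,"w5"); P,m=cloud(c)
for n,z in dict(tray_floor=3,plug_mid=18.5).items():
    for x in place_of(n,"wrist")[:1]: print(n,x["conf"],x["centre"],at_z(c,x["centre"],z))
# previous wrist pic corners, pose there
T=np.array([[-.975,.2226,0,399.6],[.2226,.975,0,-169.],[0,0,-1,253.4],[0,0,0,1]]); d=dict(c); d["wfc"]=T@np.array(c["mount"])
for p in [(331,124),(356,187),(266,227),(234,170)]: print(at_z(d,p,15))
go([398,-165,60]); print(sense()["joints"].round(2).tolist())
E
```

```text
time_s: 8.25
eef_pos: [399.2, -165.5, 131.9]
ee_rot: [-0.002, 0.605, 0.796, 0.0]
force: [-0.3, -0.7, -0.2]
grip_width: 0.256
grip_force: 29.7
tray_floor 0.57 [315.2, 228.2] [ 405.5 -197.4    3. ]
[ 352.6 -142.4   15. ]
[ 431.5 -128.8   15. ]
[ 456.8 -248.    15. ]
[ 378.8 -265.7   15. ]
d_tool [ 3.1 -2.3 75. ] len 75.1
[-0.67, 0.22, 1.89, 0.0, 1.02, -0.94]
```

View pics/w5.png

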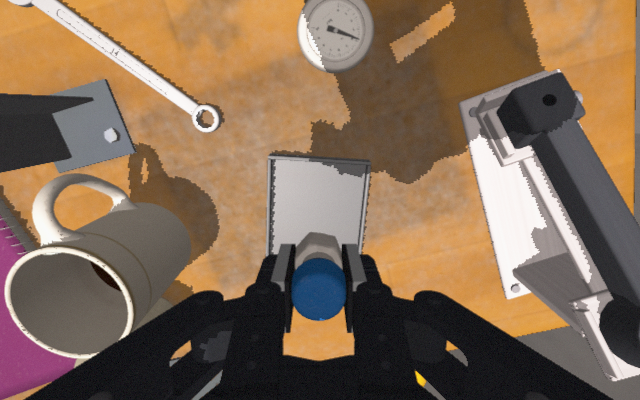

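```bash
python3 -m jog '[{"tx":5,"ty":-1,"tz":40,"ax":0,"ay":0,"az":0,"jaw":1},{"tx":0,"ty":0,"tz":40,"ax":0,"ay":0,"az":0,"jaw":1},{"tx":0,"ty":0,"tz":20,"ax":0,"ay":0,"az":0,"jaw":1},{"tx":0,"ty":0,"tz":10,"ax":0,"ay":0,"az":0,"jaw":1},{"tx":0,"ty":0,"tz":6,"ax":0,"ay":0,"az":0,"jaw":1}]'; python3 -m jog '[{"tx":0,"ty":0,"tz":2,"ax":0,"ay":0,"az":0,"jaw":1},{"tx":0,"ty":0,"tz":2,"ax":0,"ay":0,"az":0,"jaw":1}]'; python3 -m jog '[{"tx":0,"ty":0,"tz":1,"ax":0,"ay":0,"az":0,"jaw":1},{"tx":0,"ty":0,"tz":0,"ax":0,"ay":0,"az":0,"jaw":1}]'
```

```text
time_s: 9.02
eef_pos: [398.5, -163.0, 18.0]
ee_rot: [0.001, 0.606, 0.796, -0.0]
force: [0.4, 0.3, -0.8]
grip_width: 0.254
grip_force: 29.7
time_s: 9.28
eef_pos: [398.1, -162.8, 13.8]
ee_rot: [0.001, 0.606, 0.796, -0.0]
force: [-0.4, 0.3, -0.4]
grip_width: 0.255
grip_force: 29.7
time_s: 9.52
eef_pos: [397.8, -162.6, 12.4]
ee_rot: [0.0, 0.606, 0.796, -0.0]
force: [0.1, -0.6, -0.9]
grip_width: 0.256
grip_force: 29.7
```

```bash
python3 -m jog '[{"tx":0,"ty":0,"tz":0.7,"ax":0,"ay":0,"az":0,"jaw":1},{"tx":0,"ty":0,"tz":0,"ax":0,"ay":0,"az":0,"jaw":1}]'; python3 -m jog '[{"tx":0,"ty":0,"tz":0.7,"ax":0,"ay":0,"az":0,"jaw":1},{"tx":0,"ty":0,"tz":0,"ax":0,"ay":0,"az":0,"jaw":1}]'
```

```text
time_s: 9.78
eef_pos: [397.8, -162.5, 11.6]
ee_rot: [-0.0, 0.606, 0.796, -0.0]
force: [-0.1, -0.2, -0.3]
grip_width: 0.253
grip_force: 29.7
time_s: 10.02
eef_pos: [397.8, -162.6, 11.4]
ee_rot: [0.0, 0.606, 0.796, -0.0]
force: [-2.5, 2.4, 9.2]
grip_width: 0.252
grip_force: 30.5
```

```bash
python3 -m jog '[{"tx":0,"ty":0,"tz":0,"ax":0,"ay":0,"az":0,"jaw":0.25},{"tx":0,"ty":0,"tz":0,"ax":0,"ay":0,"az":0,"jaw":0.2},{"tx":0,"ty":0,"tz":-10,"ax":0,"ay":0,"az":0,"jaw":0.2},{"tx":0,"ty":0,"tz":-25,"ax":0,"ay":0,"az":0,"jaw":0.2},{"tx":0,"ty":0,"tz":-40,"ax":0,"ay":0,"az":0,"jaw":0.0}]'; python3 -m jog '[{"tx":0,"ty":0,"tz":-50,"ax":0,"ay":0,"az":0,"jaw":-1},{"tx":0,"ty":0,"tz":-50,"ax":0,"ay":0,"az":0,"jaw":-1},{"tx":0,"ty":0,"tz":-50,"ax":0,"ay":0,"az":0,"jaw":-1},{"tx":0,"ty":0,"tz":0,"ax":0,"ay":0,"az":0,"jaw":-1}]'
python3 - <<'E'
from h import *
np.set_printoptions(precision=1,suppress=True)
c=snap("wrist"); save(c,"w6"); t=snap("top"); s=snap("scene")
for cam,k in(("wrist",c),("top",t),("scene",s)):
    for n in("bore_foot","grip_bar","end_foot","cradle"):
        for x in place_of(n,cam)[:1]: print(cam,n,x["conf"],np.array(x["centre"]),at_depth(k,x["centre"]), at_z(k,x["centre"],0) if n=="cradle" else "")
    for n in("capped","plug_mid"):
        for x in place_of(n,cam)[:1]: print(cam,n,x["conf"],np.array(x["centre"]),at_z(k,x["centre"],3 if n=="capped" else 18.5))
# triangulate top+scene+wrist
import itertools
def tri(rs):
    A=np.zeros((3,3));b=np.zeros(3)
    for o,d in rs: d=d/np.linalg.norm(d); M=np.eye(3)-np.outer(d,d); A+=M;b+=M@o
    return np.linalg.solve(A,b)
for n in("bore_foot","grip_bar","end_foot"):
    rs=[ray(k,place_of(n,cam)[0]["centre"]) for cam,k in(("top",t),("scene",s)) if place_of(n,cam)]
    if len(rs)>1: print("tri",n,tri(rs))
E
```

```text
time_s: 10.65
eef_pos: [397.3, -162.2, 86.7]
ee_rot: [-0.001, 0.606, 0.796, 0.0]
force: [0.4, -0.3, 0.4]
grip_width: 0.5
grip_force: 0.0
time_s: 11.15
eef_pos: [398.7, -163.2, 239.5]
ee_rot: [0.004, 0.606, 0.796, -0.0]
force: [0.6, 1.0, -1.4]
grip_width: 1.002
grip_force: 0.0
wrist bore_foot 0.56 [528.  254.3] [ 585.5 -164.1  130.2] 
wrist grip_bar 0.8 [498.8 174.6] [ 555.  -108.9   93.1] 
wrist end_foot 0.86 [459.5 116.3] [514.4 -68.2  60.8] 
wrist cradle 0.59 [464.9 171.9] [ 567.5 -121.1    7.1] [ 571.  -121.6    0. ]
wrist capped 0.65 [317.  166.7] [ 398.8 -161.7    3. ]
wrist plug_mid 0.97 [312.1 231.3] [ 413.  -235.8   18.5]
top bore_foot 0.84 [391.9 137. ] [ 607.7 -163.9  102.7] 
top grip_bar 0.6 [374.6 159.9] [ 553.9 -109.9   92.6] 
top end_foot 0.61 [358.9 178.4] [516.5 -64.4  60.8] 
top cradle 0.6 [372.4 165.2] [ 543.1 -103.5   81.2] [ 563.6 -115.4    0. ]
scene bore_foot 0.28 [290.5 205.7] [ 566.5 -103.1    7.8] 
scene grip_bar 0.96 [292.1 184.8] [557.5 -97.2  87.3] 
scene end_foot 0.88 [300.9 207.6] [536.4 -42.5  43.1] 
scene cradle 0.82 [291.9 206.2] [562.3 -96.3  10.6] [ 562.4 -110.7    0. ]
scene capped 0.63 [344.5 193.3] [ 393. -158.    3.]
scene plug_mid 0.61 [337.9 174.7] [ 403.2 -246.7   18.5]
tri bore_foot [ 605.4 -177.4  -25.3]
tri grip_bar [ 557.7 -112.2   77.5]
tri end_foot [530.8 -70.   20.7]
```

View pics/w6.png

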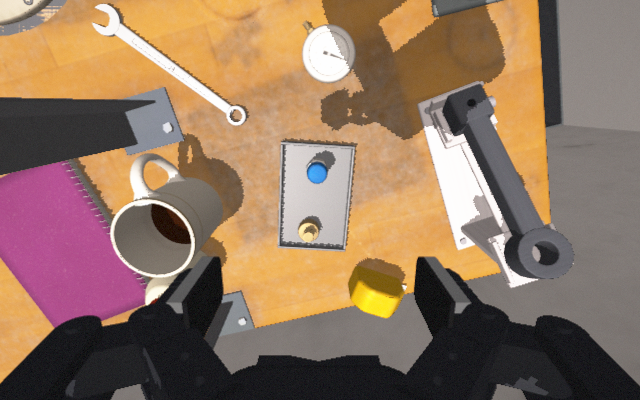

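```bash
cat > arm.py <<'E'
from h import *
np.set_printoptions(precision=3,suppress=True)
def armfit(c,near,r=110,zmin=35,vmax=100):
    P,m=cloud(c); V=c["color"].max(2).astype(int)
    k=m&(np.linalg.norm(P-near,axis=2)<r)&(V<vmax)&(P[...,2]>zmin)
    n,l,s,_=cv2.connectedComponentsWithStats(np.uint8(k)); i=1+np.argmax(s[1:,4]); return P[l==i],l==i
E
python3 - <<'E'
from arm import *
for cam in("wrist","top"):
    c=snap(cam); q,k=armfit(c,np.array([557,-110,95]))
    # bar: top-face = points of largest height along guess normal
    h=np.array([.6,-.8,0]); 
    for it in range(5):
        n=np.array([-.5*h[0],-.5*h[1],.866]); a=np.array([.866*h[0],.866*h[1],.5]); y=np.cross(n,a)
        z=q@n; s=q@a; t=q@y
        zt=np.percentile(z,90); mid=np.abs(s-np.median(s))<45; top=mid&(z>zt-5)
        p=np.polyfit(s[top],t[top],1); pz=np.polyfit(s[top],z[top],1)
        h2=a+p[0]*y; h2[2]=0; h=h2/np.linalg.norm(h2)
    print(cam,len(q),top.sum(),"az",np.degrees(np.arctan2(h[1],h[0])),"slope resid deg",np.degrees(pz[0]),"ext s",np.percentile(s,[1,99]),"t",np.percentile(t[top],[2,98]),"z",np.percentile(z,[50,90]))
    s0=np.percentile(s,99)  # hub outer edge at +22 -> grip at -100
    # bore axis = s0-22 ; grip_bar 78 back, 12 below top
    zt=np.median(z[top]); tt=np.median(t[top])
    for nm,ss in(("fromhub",s0-100),("fromblock",np.percentile(s,1)+167-78)): print(nm,a*ss+y*tt+n*(zt-12))
E
```

```text
wrist 3114 276 az -51.021448711778824 slope resid deg -0.9212598039649986 ext s [333.384 513.533] t [355.108 362.021] z [-142.67 -135.41]
fromhub [ 551.742 -110.663   76.918]
fromblock [ 556.564 -116.622   81.344]
top 722 184 az -52.76372380560166 slope resid deg 0.045073705943194035 ext s [325.182 509.703] t [369.858 388.487] z [-130.736 -127.246]
fromhub [ 559.954 -109.247   81.874]
fromblock [ 562.301 -112.335   84.113]
```

```bash
cat >> h.py <<'E'
def armR(az,tilt):
    h=np.array([np.cos(np.radians(az)),np.sin(np.radians(az)),0]); t=np.radians(tilt); Z=np.array([0,0,1.])
    n=-np.sin(t)*h+np.cos(t)*Z; a=np.cos(t)*h+np.sin(t)*Z
    return np.column_stack([-a,np.cross(n,a)*1.0,-n]),n,a   # tool x=-a, z=-n, y=z x x = n x a
E
python3 - <<'E'
from h import *
M,n,a=armR(-52.5,30); print(np.linalg.det(M)); v=turn(M)
T=tool(); p=np.array([559,-111,80])+n*90; print(p, "d in final frame",M.T@(p-T[:3,3]), np.linalg.norm(p-T[:3,3]))
E
```

```text
1.0
rotvec [-0.101 -0.517 -0.377]
[531.60573569 -75.29909969 157.94228634] d in final frame [ 28.32890178 159.27896339  73.62777564] 177.7452227213052
```

```bash
python3 -m jog '[{"tx":0,"ty":0,"tz":0,"ax":-0.025,"ay":-0.129,"az":-0.094,"jaw":-1},{"tx":0,"ty":0,"tz":0,"ax":-0.025,"ay":-0.129,"az":-0.094,"jaw":-1},{"tx":0,"ty":0,"tz":0,"ax":-0.025,"ay":-0.129,"az":-0.094,"jaw":-1},{"tx":0,"ty":0,"tz":0,"ax":-0.026,"ay":-0.130,"az":-0.095,"jaw":-1},{"tx":7,"ty":40,"tz":8,"ax":0,"ay":0,"az":0,"jaw":-1}]' >/dev/null; python3 -m jog '[{"tx":7,"ty":40,"tz":14,"ax":0,"ay":0,"az":0,"jaw":-1},{"tx":7,"ty":40,"tz":26,"ax":0,"ay":0,"az":0,"jaw":-1},{"tx":7,"ty":40,"tz":26,"ax":0,"ay":0,"az":0,"jaw":-1},{"tx":0,"ty":0,"tz":0,"ax":0,"ay":0,"az":0,"jaw":-1}]'
python3 - <<'E'
from h import *
np.set_printoptions(precision=1,suppress=True)
M,n,a=armR(-52.5,30); turn(M); go(np.array([559,-111,80])+n*90)
c=snap("wrist"); save(c,"w7"); T=tool(); print(sense()["joints"].round(2).tolist())
for nm in("bore_foot","grip_bar","end_foot"):
    for x in place_of(nm,"wrist")[:1]:
        p=at_depth(c,x["centre"]); print(nm,x["conf"],np.array(x["centre"]),p,"tool",T[:3,:3].T@(p-T[:3,3]))
# cloud in tool frame
P,m=cloud(c); Q=(P-T[:3,3])@T[:3,:3]; V=c["color"].max(2)
k=m&(np.abs(Q[...,1])<45)&(np.abs(Q[...,2]-80)<40)&(V<110); q=Q[k]
for x0 in range(-60,120,15):
    b=q[np.abs(q[:,0]-x0)<7]
    if len(b)>20:
        zt=np.percentile(b[:,2],5); tp=b[b[:,2]<zt+4]; print(x0,len(b),"ztop",np.median(tp[:,2]),"y",np.percentile(tp[:,1],[3,97]))
E
```

```text
time_s: 14.02
eef_pos: [532.9, -73.9, 155.2]
ee_rot: [0.23, 0.426, 0.867, -0.115]
force: [-1.2, -0.1, -1.5]
grip_width: 1.0
grip_force: 0.0
rotvec [-0. -0.  0.]
d_tool [-1.6 -1.9 -2.3] len 3.3
[-0.2, 0.29, 1.84, -0.55, 0.68, -0.48]
bore_foot 0.85 [319.1 288.4] [ 588.2 -144.4  121.2] tool [-59.7   1.7  75.3]
grip_bar 0.89 [318.5 211.7] [ 556.1 -103.6   90.3] tool [ 0.7  1.3 76.2]
-60 547 ztop 75.63373808083043 y [-15.1  16.9]
-45 76 ztop 76.58728625686099 y [-8.1 11.4]
-30 80 ztop 76.8191397912706 y [-8.  11.9]
-15 97 ztop 76.53854132519908 y [-7.  12.4]
0 128 ztop 76.49742016532406 y [-6.9 12.5]
15 125 ztop 76.57973196203845 y [-6.  12.8]
30 158 ztop 76.65648796617172 y [-5.9 13.3]
45 212 ztop 76.45563072991676 y [-5.1 13.7]
60 593 ztop 75.53794818471644 y [-11.5  20.5]
75 903 ztop 75.27776173435359 y [-11.2  20.8]
90 431 ztop 75.71985051092946 y [-10.4  19.9]
105 24 ztop 117.04720191999205 y [-18.2  29.2]
```

View pics/w7.png

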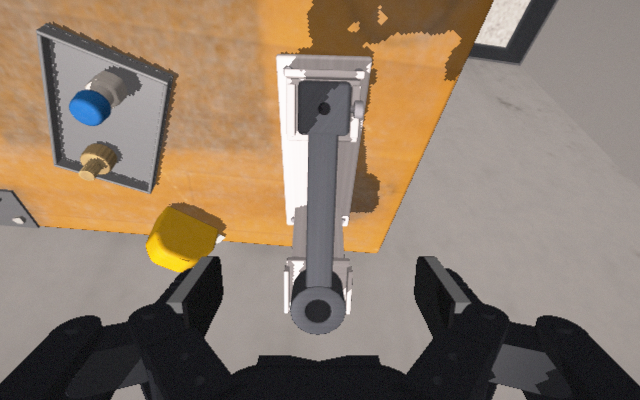

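Run:
```python
from h import *
c=snap("wrist"); T=tool(); 
for nm,p in(("hubhole",(317.5,309)),("blockhole",(323,107)),("blocktop far edge",(323,83)),("block near edge",(323,134)),("hub near edge",(317,332))):
    o,d=ray(c,p); o2=T[:3,:3].T@(o-T[:3,3]); d2=T[:3,:3].T@d; print(nm,(o2+d2*(75.5-o2[2])/d2[2]).round(1))
h=cv2.HoughCircles(cv2.cvtColor(c["color"][270:340,280:360],cv2.COLOR_RGB2GRAY),cv2.HOUGH_GRADIENT,1,5,param1=80,param2=12,minRadius=8,maxRadius=32); print(h[0][:4]+[280,270,0] if h is not None else None)
```

```text
hubhole [-79.5  -0.4  75.5]
blockhole [70.4  3.4 75.5]
blocktop far edge [84.9  3.4 75.5]
block near edge [53.4  3.5 75.5]
hub near edge [-100.5   -0.9   75.5]
[[320.5        299.5         29.20000076]
 [318.5        304.5         24.60000038]
 [320.5        309.5         29.20000076]
 [321.5        294.5         31.39999962]]
```

```bash
python3 -m jog '[{"tx":-1.5,"ty":2.3,"tz":30,"ax":0,"ay":0,"az":0.026,"jaw":-0.8},{"tx":0,"ty":0,"tz":30,"ax":0,"ay":0,"az":0,"jaw":-0.5},{"tx":0,"ty":0,"tz":20,"ax":0,"ay":0,"az":0,"jaw":-0.5},{"tx":0,"ty":0,"tz":0,"ax":0,"ay":0,"az":0,"jaw":-0.3}]'
python3 - <<'E'
from h import *
np.set_printoptions(precision=1,suppress=True)
c=snap("wrist"); save(c,"w8"); T=tool(); P,m=cloud(c); Q=(P-T[:3,3])@T[:3,:3]; V=c["color"].max(2)
k=m&(np.abs(Q[...,1])<15)&(np.abs(Q[...,2]+4)<12)&(V<110); q=Q[k]
for x0 in range(-60,120,15):
    b=q[np.abs(q[:,0]-x0)<7]
    if len(b)>20:
        zt=np.percentile(b[:,2],5); tp=b[b[:,2]<zt+4]; print(x0,len(b),"ztop",np.median(tp[:,2]),"y",np.percentile(tp[:,1],[3,97]))
E
```

```text
time_s: 14.78
eef_pos: [558.8, -107.3, 89.1]
ee_rot: [0.233, 0.439, 0.861, -0.112]
force: [0.3, 0.2, 1.1]
grip_width: 0.652
grip_force: 0.0
-60 107 ztop -2.4057711172210223 y [-8.4 11. ]
-45 95 ztop -1.7051294641442423 y [-8.9 10.9]
-30 89 ztop -1.7077731744794757 y [-8.7 11. ]
-15 87 ztop -1.7627198907582913 y [-8.8 10.8]
0 106 ztop -1.9490344190729632 y [-8.6 10.6]
15 116 ztop -1.7599582901125896 y [-8.9 10.7]
30 724 ztop -2.53952884123659 y [-8.5 10.3]
45 1430 ztop -2.539984055403505 y [-8.2 10.1]
60 2084 ztop -3.276448781759425 y [-13.7  13.9]
75 2595 ztop -3.653586625708382 y [-13.9  14. ]
90 969 ztop -3.249720730739082 y [-12.8  14.4]
```

View pics/w8.png

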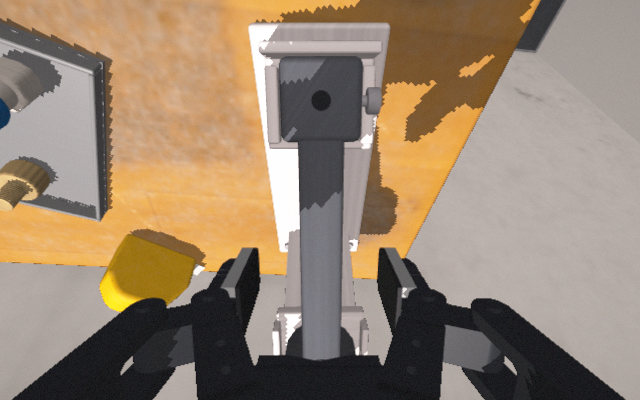

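The bar (321,200) lies centred and parallel between the fingers, block at (321,99). No pictures are left, so I work by numbers from here.

```bash
python3 -m jog '[{"tx":0,"ty":0.9,"tz":14,"ax":0,"ay":0,"az":0,"jaw":-0.2},{"tx":0,"ty":0,"tz":14,"ax":0,"ay":0,"az":0,"jaw":-0.2},{"tx":0,"ty":0,"tz":0,"ax":0,"ay":0,"az":0,"jaw":0.2},{"tx":0,"ty":0,"tz":0,"ax":0,"ay":0,"az":0,"jaw":0.45}]' 30; python3 -m jog '[{"tx":0,"ty":0,"tz":0,"ax":0,"ay":0,"az":0,"jaw":1},{"tx":0,"ty":0,"tz":0,"ax":0,"ay":0,"az":0,"jaw":1},{"tx":0,"ty":0,"tz":0,"ax":0,"ay":0,"az":0,"jaw":1}]' 40;  python3 -m jog '[{"tx":0,"ty":0,"tz":0,"ax":0,"ay":0,"az":0,"jaw":1},{"tx":0,"ty":0,"tz":0,"ax":0,"ay":0,"az":0,"jaw":1}]' 100; python3 -c "
from rig import sense; s=sense(); print(s['wrist_torque'],s['force'])"
```

```text
time_s: 15.32
eef_pos: [568.6, -117.1, 65.1]
ee_rot: [0.234, 0.438, 0.861, -0.111]
force: [-0.1, -0.2, 0.2]
grip_width: 0.275
grip_force: 0.0
time_s: 15.7
eef_pos: [568.5, -117.0, 65.3]
ee_rot: [0.234, 0.438, 0.861, -0.111]
force: [-4.0, 2.2, 5.2]
grip_width: 0.226
grip_force: 40.4
time_s: 15.95
eef_pos: [568.4, -116.9, 65.4]
ee_rot: [0.234, 0.438, 0.861, -0.112]
force: [-6.5, 3.8, 7.1]
grip_width: 0.222
grip_force: 97.6
[ 0.13849537  0.80264345 -0.3430749 ] [-6.45760132  3.78188407  7.13679557]
```

```bash
python3 -m jog '[{"tx":0,"ty":0,"tz":-3,"ax":0,"ay":0,"az":0,"jaw":1},{"tx":0,"ty":0,"tz":-5,"ax":0,"ay":0,"az":0,"jaw":1},{"tx":0,"ty":0,"tz":-12,"ax":0,"ay":0,"az":0,"jaw":1},{"tx":0,"ty":0,"tz":-20,"ax":0,"ay":0,"az":0,"jaw":1}]'; python3 -m jog '[{"tx":0,"ty":0,"tz":-30,"ax":0,"ay":0,"az":0,"jaw":1},{"tx":0,"ty":0,"tz":-30,"ax":0,"ay":0,"az":0,"jaw":1},{"tx":0,"ty":0,"tz":-30,"ax":0,"ay":0,"az":0,"jaw":1},{"tx":0,"ty":0,"tz":0,"ax":0,"ay":0,"az":0,"jaw":1},{"tx":0,"ty":0,"tz":0,"ax":0,"ay":0,"az":0,"jaw":1}]'
python3 - <<'E'
from arm import *
np.set_printoptions(precision=2,suppress=True)
s=sense(); print(s["force"],s["wrist_torque"],s["joints"]); M,n,a=armR(-60.2,0); turn(M)
# arm relative to tool from wrist cloud
c=snap("wrist"); save(c,"w9"); T=tool(); P,m=cloud(c); Q=(P-T[:3,3])@T[:3,:3]; V=c["color"].max(2)
k=m&(np.abs(Q[...,1])<22)&(np.abs(Q[...,2]+25)<25)&(V<110)&(Q[...,0]>25); q=Q[k]
for x0 in range(30,105,10):
    b=q[np.abs(q[:,0]-x0)<5]
    if len(b)>20:
        zt=np.percentile(b[:,2],5); tp=b[b[:,2]<zt+4]; print(x0,len(b),"ztop",np.median(tp[:,2]),"y",np.percentile(tp[:,1],[3,97]))
b=q[(q[:,2]<-28)&(q[:,0]>50)]; print("block x",np.percentile(b[:,0],[1,99]))
# column / stand measure in top & wrist
for cam in("top","scene","wrist"):
    k2=c if cam=="wrist" else snap(cam)
    for nm,z in(("column_tip",187),("post_top",45),("collar_top",45)):
        for x in place_of(nm,cam)[:1]: print(cam,nm,x["conf"],np.array(x["centre"]),at_z(k2,x["centre"],z))
E
```

```text
time_s: 16.45
eef_pos: [555.9, -100.9, 100.0]
ee_rot: [0.233, 0.438, 0.861, -0.111]
force: [0.1, 0.3, -5.6]
grip_width: 0.219
grip_force: 97.9
time_s: 17.08
eef_pos: [528.7, -65.6, 176.8]
ee_rot: [0.233, 0.438, 0.861, -0.112]
force: [0.3, 0.2, -4.9]
grip_width: 0.219
grip_force: 98.2
[ 0.3   0.23 -4.92] [0.51 0.4  0.01] [-0.18  0.25  1.83 -0.53  0.73 -0.47]
rotvec [0.04 0.52 0.11]
30 1344 ztop -30.909696955619943 y [-9.    9.33]
40 1451 ztop -30.94949501947419 y [-8.8   9.44]
50 1553 ztop -30.957644122948977 y [-8.88  9.25]
60 2525 ztop -31.764875909143193 y [-12.94  15.53]
70 2265 ztop -32.00932030215437 y [-8.34 16.2 ]
80 1806 ztop -31.948910510633958 y [-1.39 16.25]
90 966 ztop -31.456515657456812 y [-14.28  16.03]
block x [50.57 89.4 ]
top column_tip 0.65 [269.6 228.7] [395.34 176.94 187.  ]
top post_top 0.86 [270.5 229.8] [411.26 190.46  45.  ]
scene column_tip 0.84 [318.  184.6] [493.36  60.77 187.  ]
scene post_top 0.59 [356.  262.6] [415.16 196.81  45.  ]
scene collar_top 0.68 [317.9 228.1] [495.7   56.99  45.  ]
wrist post_top 0.59 [113.5 103.9] [ 403.45 -146.32   45.  ]
```

```bash
python3 -m jog '[{"tx":0,"ty":0,"tz":-30,"ax":0.01,"ay":0.13,"az":0.0275,"jaw":1},{"tx":0,"ty":0,"tz":-20,"ax":0.01,"ay":0.13,"az":0.0275,"jaw":1},{"tx":0,"ty":0,"tz":-20,"ax":0.01,"ay":0.13,"az":0.0275,"jaw":1},{"tx":0,"ty":0,"tz":0,"ax":0.01,"ay":0.13,"az":0.0275,"jaw":1},{"tx":0,"ty":0,"tz":0,"ax":0,"ay":0,"az":0,"jaw":1}]'
python3 - <<'E'
from arm import *
np.set_printoptions(precision=2,suppress=True)
M,n,a=armR(-60.2,0); turn(M); s=sense(); print(s["force"],s["wrist_torque"],s["joints"])
for cam in("top","scene","wrist"):
    c=snap(cam); P,m=cloud(c); X,Y,Z=P[...,0],P[...,1],P[...,2]
    k=m&(np.hypot(X-493,Y-61)<30)&(Z>60)&(Z<200); q=P[k]
    for lo in(60,100,140,170):
        b=q[(q[:,2]>=lo)&(q[:,2]<lo+35)]
        if len(b)>8: print(cam,"col",lo,len(b),b.mean(0),b[:,2].max())
    k=m&(np.hypot(X-420,Y-190)<35)&(np.abs(Z-45)<5); q=P[k]
    if len(q)>20: print(cam,"post",len(q),q.mean(0),cv2.minEnclosingCircle(q[:,:2].astype(np.float32)),cv2.minAreaRect(q[:,:2].astype(np.float32)))
    k=m&(np.abs(Z-14)<5)&(np.hypot(X-457,Y-125)<125); q=P[k].astype(np.float32)
    if len(q)>200:
        n_,l,st,_=cv2.connectedComponentsWithStats(np.uint8(k)); i=1+np.argmax(st[1:,4]); print(cam,"base",st[i,4],cv2.minAreaRect(P[l==i][:,:2].astype(np.float32)))
go([493.8-78*.497,60.8+78*.868,240])
E
```

```text
time_s: 18.3
eef_pos: [512.8, -44.6, 241.1]
ee_rot: [0.002, 0.504, 0.864, 0.0]
force: [-1.0, 0.5, -4.7]
grip_width: 0.217
grip_force: 98.2
rotvec [ 0.    0.   -0.01]
[-1.02  0.52 -4.75] [ 0.05  0.01 -0.04] [-0.31  0.28  1.51 -0.    1.34 -0.83]
top col 60 15 [488.2  62.7  76.7] 90.27118111366212
top col 100 19 [488.99  61.92 117.99] 133.2365379174962
top col 140 26 [489.69  63.27 161.06] 174.55192317743945
top col 170 31 [492.47  62.29 179.08] 191.767577246236
top post 129 [421.67 193.34  46.21] ((421.8481750488281, 193.975341796875), 17.799020767211914) ((421.9907531738281, 193.38778686523438), (32.56652069091797, 33.35228729248047), 84.20169067382812)
top base 1523 ((456.8684997558594, 127.88835906982422), (87.52546691894531, 203.08258056640625), 28.799423217773438)
scene col 60 68 [492.55  71.    78.22] 94.55789172001039
scene col 100 65 [493.88  71.73 117.98] 134.9758629078775
scene col 140 74 [493.44  71.46 158.  ] 174.27090695871732
scene col 170 29 [493.    68.72 177.55] 188.54437387275084
scene post 128 [421.22 200.02  44.36] ((421.83819580078125, 198.900390625), 18.56005859375) ((421.95440673828125, 198.68484497070312), (33.289371490478516, 33.684452056884766), 28.936622619628906)
scene base 1408 ((457.0272521972656, 132.93719482421875), (85.03423309326172, 205.03860473632812), 28.581510543823242)
wrist col 140 222 [495.68  59.69 168.18] 174.98857689539494
wrist col 170 489 [494.84  61.79 180.26] 190.0679115204313
wrist base 3873 ((483.3550109863281, 87.79174041748047), (84.00152587890625, 88.55022430419922), 29.043773651123047)
d_tool [177.2  35.5   0.5] len 180.7
```

```bash
python3 -m jog '[{"tx":40,"ty":9,"tz":0,"ax":0,"ay":0,"az":0,"jaw":1},{"tx":45,"ty":10,"tz":0,"ax":0,"ay":0,"az":0,"jaw":1},{"tx":45,"ty":10,"tz":0,"ax":0,"ay":0,"az":0,"jaw":1},{"tx":40,"ty":8,"tz":0,"ax":0,"ay":0,"az":0,"jaw":1},{"tx":8,"ty":1,"tz":0,"ax":0,"ay":0,"az":0.011,"jaw":1}]'; python3 -m jog '[{"tx":0,"ty":0,"tz":0,"ax":0,"ay":0,"az":0,"jaw":1},{"tx":0,"ty":0,"tz":0,"ax":0,"ay":0,"az":0,"jaw":1}]'
python3 - <<'E'
from arm import *
np.set_printoptions(precision=2,suppress=True)
M,n,a=armR(-61.4,0); turn(M); T=tool(); print(T[:3,3], "bore", T[:3,3]-78*T[:3,0]); go([456.7,130.5,215])
# hub and block in top camera: z of hub top = TCP-2+34
for cam in("top","scene"):
    c=snap(cam); P,m=cloud(c); X,Y,Z=P[...,0],P[...,1],P[...,2]; V=c["color"].max(2)
    zt=T[2,3]+32
    b=T[:3,3]-78*T[:3,0]
    k=m&(np.abs(Z-zt)<10)&(np.hypot(X-b[0],Y-b[1])<32)&(V<120); q=P[k]
    if len(q)>20: print(cam,"hub",len(q),q.mean(0),cv2.minEnclosingCircle(q[:,:2].astype(np.float32)))
    e=T[:3,3]+72*T[:3,0]
    k=m&(np.abs(Z-zt)<10)&(np.hypot(X-e[0],Y-e[1])<30)&(V<120); q=P[k]
    if len(q)>20: print(cam,"block",e,len(q),q.mean(0))
E
```

```text
time_s: 19.08
eef_pos: [456.0, 132.4, 241.3]
ee_rot: [0.002, 0.506, 0.863, 0.001]
force: [-0.1, 0.2, -5.5]
grip_width: 0.216
grip_force: 98.3
time_s: 19.32
eef_pos: [457.5, 129.4, 241.1]
ee_rot: [0.002, 0.508, 0.861, 0.001]
force: [0.5, -0.8, -5.6]
grip_width: 0.215
grip_force: 98.3
rotvec [0.   0.   0.01]
[457.53 129.44 241.13] bore [495.31  61.2  241.33]
d_tool [ 1.4 -0.3 26.1] len 26.2
top hub 120 [489.62  51.25 273.38] ((492.739013671875, 58.6453857421875), 21.04861068725586)
top block [422.66 192.43 240.95] 40 [438.2  181.5  272.36]
scene hub 56 [501.17  74.28 269.85] ((491.8961181640625, 67.54427337646484), 22.1156005859375)
scene block [422.66 192.43 240.95] 256 [423.44 196.19 270.28]
```

```bash
python3 -m jog '[{"tx":2,"ty":0.2,"tz":15,"ax":0,"ay":0,"az":0.008,"jaw":1},{"tx":0,"ty":0,"tz":20,"ax":0,"ay":0,"az":0,"jaw":1},{"tx":0,"ty":0,"tz":12,"ax":0,"ay":0,"az":0,"jaw":1},{"tx":0,"ty":0,"tz":4,"ax":0,"ay":0,"az":0,"jaw":1}]'; python3 -m jog '[{"tx":0,"ty":0,"tz":2,"ax":0,"ay":0,"az":0,"jaw":1},{"tx":0,"ty":0,"tz":2,"ax":0,"ay":0,"az":0,"jaw":1},{"tx":0,"ty":0,"tz":2,"ax":0,"ay":0,"az":0,"jaw":1}]'; python3 -m jog '[{"tx":0,"ty":0,"tz":2,"ax":0,"ay":0,"az":0,"jaw":1},{"tx":0,"ty":0,"tz":2,"ax":0,"ay":0,"az":0,"jaw":1}]'; python3 -c "
from h import *
s=sense(); print(s['force'],s['wrist_torque']);turn(armR(-61.4,0)[0])"
```

```text
time_s: 19.92
eef_pos: [456.4, 131.9, 189.2]
ee_rot: [0.001, 0.511, 0.86, 0.0]
force: [-0.1, 0.1, -3.4]
grip_width: 0.215
grip_force: 98.3
time_s: 20.3
eef_pos: [456.8, 132.0, 184.4]
ee_rot: [0.002, 0.511, 0.86, 0.001]
force: [0.5, -1.1, -4.9]
grip_width: 0.218
grip_force: 98.3
time_s: 20.55
eef_pos: [456.7, 132.0, 180.1]
ee_rot: [0.002, 0.511, 0.86, 0.001]
force: [0.5, -0.1, -4.9]
grip_width: 0.219
grip_force: 98.3
[ 0.48049184 -0.10405068 -4.92328611] [ 0.04794267 -0.03427276  0.03244229]
rotvec [ 0.003  0.002 -0.001]
```

```bash
for i in 1; do python3 -m jog '[{"tx":0,"ty":0,"tz":2,"ax":0,"ay":0,"az":0,"jaw":1},{"tx":0,"ty":0,"tz":2,"ax":0,"ay":0,"az":0,"jaw":1}]'; python3 -m jog '[{"tx":0,"ty":0,"tz":2,"ax":0,"ay":0,"az":0,"jaw":1},{"tx":0,"ty":0,"tz":1,"ax":0,"ay":0,"az":0,"jaw":1}]'; python3 -m jog '[{"tx":0,"ty":0,"tz":1.5,"ax":0,"ay":0,"az":0,"jaw":1},{"tx":0,"ty":0,"tz":1,"ax":0,"ay":0,"az":0,"jaw":1}]'; done;  python3 -c "
from h import *
s=sense(); print(s['force'],s['wrist_torque']);turn(armR(-61.4,0)[0])"
```

```text
time_s: 20.8
eef_pos: [456.7, 132.0, 176.0]
ee_rot: [0.002, 0.511, 0.86, 0.001]
force: [0.9, -0.7, -5.3]
grip_width: 0.219
grip_force: 98.3
time_s: 21.05
eef_pos: [456.7, 132.0, 173.0]
ee_rot: [0.001, 0.511, 0.86, 0.001]
force: [-0.6, -0.2, -3.5]
grip_width: 0.216
grip_force: 98.3
time_s: 21.3
eef_pos: [456.8, 132.0, 170.6]
ee_rot: [0.002, 0.511, 0.86, 0.001]
force: [0.2, -0.9, -4.1]
grip_width: 0.217
grip_force: 98.3
[ 0.24961237 -0.87678069 -4.07373387] [-0.00319224 -0.00450861  0.03394318]
rotvec [ 0.003  0.002 -0.001]
```

```bash
python3 -m jog '[{"tx":0,"ty":0,"tz":1.5,"ax":0.003,"ay":0.002,"az":0,"jaw":1},{"tx":0,"ty":0,"tz":1.5,"ax":0,"ay":0,"az":0,"jaw":1}]'; python3 -m jog '[{"tx":0,"ty":0,"tz":2,"ax":0,"ay":0,"az":0,"jaw":1},{"tx":0,"ty":0,"tz":2,"ax":0,"ay":0,"az":0,"jaw":1}]'; python3 -m jog '[{"tx":0,"ty":0,"tz":2,"ax":0,"ay":0,"az":0,"jaw":1},{"tx":0,"ty":0,"tz":2,"ax":0,"ay":0,"az":0,"jaw":1},{"tx":0,"ty":0,"tz":2,"ax":0,"ay":0,"az":0,"jaw":1}]';  python3 -c "
from h import *
s=sense(); print(s['force'],s['wrist_torque']);turn(armR(-61.4,0)[0])"
```

```text
time_s: 21.55
eef_pos: [457.0, 131.9, 167.7]
ee_rot: [0.0, 0.511, 0.86, 0.0]
force: [1.9, -0.6, -3.9]
grip_width: 0.214
grip_force: 98.4
time_s: 21.8
eef_pos: [457.0, 131.9, 163.7]
ee_rot: [0.0, 0.511, 0.86, 0.0]
force: [2.1, -1.8, -2.6]
grip_width: 0.217
grip_force: 98.5
time_s: 22.18
eef_pos: [457.0, 131.9, 157.7]
ee_rot: [0.0, 0.511, 0.86, 0.0]
force: [2.2, -1.4, -1.0]
grip_width: 0.212
grip_force: 98.6
[ 2.1804472  -1.38945239 -1.00322142] [-0.53314847 -0.50175553  0.15215694]
rotvec [ 0.001  0.    -0.001]
```

```bash
python3 -m jog '[{"tx":-1,"ty":0.6,"tz":0,"ax":0,"ay":0,"az":0,"jaw":1},{"tx":0,"ty":0,"tz":0,"ax":0,"ay":0,"az":0,"jaw":1}]'; python3 -m jog '[{"tx":0,"ty":0,"tz":3,"ax":0,"ay":0,"az":0,"jaw":1},{"tx":0,"ty":0,"tz":4,"ax":0,"ay":0,"az":0,"jaw":1},{"tx":0,"ty":0,"tz":4,"ax":0,"ay":0,"az":0,"jaw":1}]';  python3 -c "
from h import *
s=sense(); print(s['force'],s['wrist_torque']);turn(armR(-61.4,0)[0])"
```

```text
time_s: 22.42
eef_pos: [457.2, 131.6, 157.3]
ee_rot: [-0.001, 0.511, 0.86, -0.0]
force: [-0.1, -0.8, -4.3]
grip_width: 0.217
grip_force: 98.5
time_s: 22.8
eef_pos: [457.6, 131.4, 146.2]
ee_rot: [-0.0, 0.511, 0.86, -0.0]
force: [0.3, 0.3, -3.8]
grip_width: 0.216
grip_force: 98.5
[ 0.29169475  0.28567693 -3.7608925 ] [0.04934112 0.04717495 0.02909986]
rotvec [-0.    -0.    -0.001]
```

```bash
python3 -m jog '[{"tx":-0.5,"ty":0.2,"tz":5,"ax":0,"ay":0,"az":0,"jaw":1},{"tx":0,"ty":0,"tz":6,"ax":0,"ay":0,"az":0,"jaw":1},{"tx":0,"ty":0,"tz":6,"ax":0,"ay":0,"az":0,"jaw":1},{"tx":0,"ty":0,"tz":6,"ax":0,"ay":0,"az":0,"jaw":1},{"tx":0,"ty":0,"tz":5,"ax":0,"ay":0,"az":0,"jaw":1}]'; python3 -m jog '[{"tx":0,"ty":0,"tz":6,"ax":0,"ay":0,"az":0,"jaw":1},{"tx":0,"ty":0,"tz":6,"ax":0,"ay":0,"az":0,"jaw":1},{"tx":0,"ty":0,"tz":6,"ax":0,"ay":0,"az":0,"jaw":1},{"tx":0,"ty":0,"tz":4,"ax":0,"ay":0,"az":0,"jaw":1}]';  python3 -c "
from h import *
s=sense(); print(s['force'],s['wrist_torque']);turn(armR(-61.4,0)[0])"
```

```text
time_s: 23.42
eef_pos: [458.1, 131.1, 118.2]
ee_rot: [-0.0, 0.511, 0.86, -0.0]
force: [0.8, -0.1, -4.6]
grip_width: 0.215
grip_force: 98.5
time_s: 23.92
eef_pos: [458.1, 131.1, 96.3]
ee_rot: [-0.0, 0.511, 0.86, -0.0]
force: [0.2, 0.8, -4.3]
grip_width: 0.218
grip_force: 98.4
[ 0.16087053  0.78937723 -4.26056044] [0.02805943 0.04711719 0.05906782]
rotvec [-0.    -0.    -0.001]
```

```bash
python3 -m jog '[{"tx":0,"ty":0,"tz":6,"ax":0,"ay":0,"az":0,"jaw":1},{"tx":0,"ty":0,"tz":6,"ax":0,"ay":0,"az":0,"jaw":1},{"tx":0,"ty":0,"tz":6,"ax":0,"ay":0,"az":0,"jaw":1},{"tx":0,"ty":0,"tz":6,"ax":0,"ay":0,"az":0,"jaw":1},{"tx":0,"ty":0,"tz":6,"ax":0,"ay":0,"az":0,"jaw":1}]'; python3 -m jog '[{"tx":0,"ty":0,"tz":5,"ax":0,"ay":0,"az":0,"jaw":1},{"tx":0,"ty":0,"tz":4,"ax":0,"ay":0,"az":0,"jaw":1},{"tx":0,"ty":0,"tz":2,"ax":0,"ay":0,"az":0,"jaw":1},{"tx":0,"ty":0,"tz":1,"ax":0,"ay":0,"az":0,"jaw":1}]';  python3 -c "
from h import *
s=sense(); print(s['force'],s['wrist_torque']);turn(armR(-61.4,0)[0])"
```

```text
time_s: 24.55
eef_pos: [458.1, 131.1, 66.3]
ee_rot: [-0.0, 0.511, 0.86, 0.0]
force: [-0.2, 0.3, -4.8]
grip_width: 0.216
grip_force: 98.4
time_s: 25.05
eef_pos: [458.2, 131.1, 54.6]
ee_rot: [-0.0, 0.511, 0.86, 0.0]
force: [0.2, -0.7, -4.7]
grip_width: 0.218
grip_force: 98.4
[ 0.22083761 -0.6607024  -4.68429366] [ 0.05080753  0.00166738 -0.00930544]
rotvec [ 0.    -0.    -0.001]
```

```bash
python3 -m jog '[{"tx":0,"ty":0,"tz":1.5,"ax":0,"ay":0,"az":0,"jaw":1},{"tx":0,"ty":0,"tz":1.5,"ax":0,"ay":0,"az":0,"jaw":1},{"tx":0,"ty":0,"tz":1,"ax":0,"ay":0,"az":0,"jaw":1}]'; python3 -m jog '[{"tx":0,"ty":0,"tz":1,"ax":0,"ay":0,"az":0,"jaw":1},{"tx":0,"ty":0,"tz":1,"ax":0,"ay":0,"az":0,"jaw":1}]'; python3 -m jog '[{"tx":0,"ty":0,"tz":0.7,"ax":0,"ay":0,"az":0,"jaw":1},{"tx":0,"ty":0,"tz":0,"ax":0,"ay":0,"az":0,"jaw":1}]';  python3 -c "
from h import *
s=sense(); print(s['force'],s['wrist_torque']);turn(armR(-61.4,0)[0])"
```

```text
time_s: 25.42
eef_pos: [458.1, 131.1, 50.6]
ee_rot: [-0.0, 0.511, 0.86, 0.0]
force: [-0.3, 0.2, -5.1]
grip_width: 0.217
grip_force: 98.4
time_s: 25.68
eef_pos: [458.1, 131.1, 48.6]
ee_rot: [-0.0, 0.511, 0.86, 0.0]
force: [-0.4, 0.0, -3.8]
grip_width: 0.218
grip_force: 98.4
time_s: 25.92
eef_pos: [458.1, 131.1, 48.0]
ee_rot: [-0.0, 0.511, 0.86, 0.0]
force: [0.4, -1.4, -4.2]
grip_width: 0.216
grip_force: 98.6
[ 0.36342228 -1.39772231 -4.21385123] [0.02862473 0.04965365 0.02584109]
rotvec [-0.    -0.    -0.001]
```

```bash
python3 -m jog '[{"tx":0,"ty":0,"tz":0.7,"ax":0,"ay":0,"az":0,"jaw":1},{"tx":0,"ty":0,"tz":0,"ax":0,"ay":0,"az":0,"jaw":1}]'; python3 -m jog '[{"tx":0,"ty":0,"tz":0.7,"ax":0,"ay":0,"az":0,"jaw":1},{"tx":0,"ty":0,"tz":0,"ax":0,"ay":0,"az":0,"jaw":1}]';  python3 -c "
from h import *
s=sense(); print(s['force'],s['wrist_torque'])"
```

```text
time_s: 26.18
eef_pos: [458.2, 131.1, 47.9]
ee_rot: [-0.0, 0.511, 0.86, 0.0]
force: [-4.1, -1.3, 5.5]
grip_width: 0.217
grip_force: 100.1
time_s: 26.42
eef_pos: [458.2, 131.1, 47.9]
ee_rot: [0.0, 0.511, 0.86, 0.0]
force: [-7.5, -1.0, 15.0]
grip_width: 0.218
grip_force: 101.4
[-7.51664292 -0.96692835 15.00430545] [-0.13954962  1.18231806 -0.0495901 ]
```

```bash
python3 -m jog '[{"tx":0,"ty":0,"tz":-0.8,"ax":0,"ay":0,"az":0,"jaw":1},{"tx":0,"ty":0,"tz":0,"ax":0,"ay":0,"az":0,"jaw":1}]' 40; python3 -m jog '[{"tx":0,"ty":0,"tz":0,"ax":0,"ay":0,"az":0,"jaw":1},{"tx":0,"ty":0,"tz":0,"ax":0,"ay":0,"az":0,"jaw":1}]' 20;python3 -m jog '[{"tx":0,"ty":0,"tz":0,"ax":0,"ay":0,"az":0,"jaw":0.45},{"tx":0,"ty":0,"tz":0,"ax":0,"ay":0,"az":0,"jaw":0.3},{"tx":0,"ty":0,"tz":0,"ax":0,"ay":0,"az":0,"jaw":0.2},{"tx":0,"ty":0,"tz":0,"ax":0,"ay":0,"az":0,"jaw":0.2}]'
python3 - <<'E'
from h import *
np.set_printoptions(precision=2,suppress=True)
s=sense(); print(s["force"])
c=snap("wrist"); T=tool(); P,m=cloud(c); Q=(P-T[:3,3])@T[:3,:3]; V=c["color"].max(2)
k=m&(np.abs(Q[...,1])<22)&(np.abs(Q[...,2]+25)<25)&(V<110)&(Q[...,0]>25); q=Q[k]
for x0 in range(30,105,10):
    b=q[np.abs(q[:,0]-x0)<5]
    if len(b)>20:
        zt=np.percentile(b[:,2],5); tp=b[b[:,2]<zt+4]; print(x0,len(b),"ztop world",T[2,3]-np.median(tp[:,2]),"y",np.percentile(tp[:,1],[3,97]))
E
```

```text
time_s: 26.68
eef_pos: [458.2, 131.1, 47.9]
ee_rot: [-0.0, 0.511, 0.86, 0.0]
force: [-4.9, -0.5, 7.8]
grip_width: 0.217
grip_force: 99.8
time_s: 26.92
eef_pos: [458.2, 131.1, 47.9]
ee_rot: [-0.0, 0.511, 0.86, 0.0]
force: [-5.4, -0.9, 8.5]
grip_width: 0.216
grip_force: 99.9
time_s: 27.42
eef_pos: [458.2, 131.1, 47.3]
ee_rot: [-0.0, 0.511, 0.86, 0.0]
force: [-0.6, 0.3, 0.4]
grip_width: 0.401
grip_force: 0.0
[-0.63  0.35  0.37]
30 1384 ztop world 78.75559746522202 y [-9.02  9.43]
40 1481 ztop world 78.76911471842689 y [-9.04  9.46]
50 1591 ztop world 78.76304126309654 y [-9.13  9.59]
60 2641 ztop world 79.49986402399875 y [-15.01  15.43]
70 3313 ztop world 79.83940752079616 y [-15.36  15.78]
80 3472 ztop world 79.85504161350829 y [-15.37  15.83]
90 1832 ztop world 79.5493659369375 y [-15.1   15.43]
```

```bash
python3 -m jog '[{"tx":0,"ty":0,"tz":-5,"ax":0,"ay":0,"az":0,"jaw":0.1},{"tx":0,"ty":0,"tz":-20,"ax":0,"ay":0,"az":0,"jaw":0.1},{"tx":0,"ty":0,"tz":-40,"ax":0,"ay":0,"az":0,"jaw":0.1},{"tx":0,"ty":0,"tz":-50,"ax":0,"ay":0,"az":0,"jaw":0.1},{"tx":0,"ty":0,"tz":-50,"ax":0,"ay":0,"az":0,"jaw":0.1}]'; python3 -m jog '[{"tx":0,"ty":0,"tz":-50,"ax":0,"ay":0,"az":0,"jaw":0},{"tx":0,"ty":0,"tz":-30,"ax":0,"ay":0,"az":0,"jaw":0},{"tx":0,"ty":0,"tz":0,"ax":0,"ay":0,"az":0,"jaw":0},{"tx":0,"ty":0,"tz":0,"ax":0,"ay":0,"az":0,"jaw":0}]'
python3 - <<'E'
from h import *
np.set_printoptions(precision=1,suppress=True)
for cam in("wrist","top","scene"):
    c=snap(cam); P,m=cloud(c); X,Y,Z=P[...,0],P[...,1],P[...,2]; V=c["color"].max(2)
    for nm,x,y in(("block",422.5,194),("bar",457,130),("hub+",494,63)):
        k=m&(np.hypot(X-x,Y-y)<(7 if nm!="hub+" else 22))&(Z>60)&(Z<100); 
        if k.sum()>5: print(cam,nm,k.sum(),np.median(Z[k]),P[k].mean(0))
    for nm,z in(("capped",3),("plug_mid",18.5),("gauge",0),("tin",0),("end_foot",45)):
        for x in place_of(nm,cam)[:1]: print(cam,nm,round(x["conf"],2),at_z(c,x["centre"],z))
    k=m&(np.hypot(X-397.5,Y+162)<14)&(Z>30)&(Z<60)
    if k.sum()>5: print(cam,"cap z",np.percentile(Z[k],95),P[k].mean(0))
E
```

```text
time_s: 28.1
eef_pos: [457.9, 131.0, 214.3]
ee_rot: [0.0, 0.511, 0.86, 0.0]
force: [0.6, 0.4, 0.4]
grip_width: 0.451
grip_force: 0.0
time_s: 28.6
eef_pos: [457.8, 131.0, 291.5]
ee_rot: [-0.001, 0.511, 0.86, -0.0]
force: [-0.1, 0.7, -0.8]
grip_width: 0.503
grip_force: 0.0
wrist block 146 79.91264790571665 [422.5 194.1  80. ]
wrist bar 120 78.66443944338062 [456.8 130.   78.6]
wrist hub+ 772 79.62834834789342 [491.5  67.7  79.9]
wrist gauge 0.66 [372.1 -39.1   0. ]
wrist end_foot 0.55 [426.  194.2  45. ]
top hub+ 113 80.50161049285612 [487.3  55.9  79.6]
top capped 0.57 [496.6  62.3   3. ]
top plug_mid 0.69 [ 560.7 -119.6   18.5]
top gauge 0.9 [371.8 -44.6   0. ]
top tin 0.76 [342.6 325.7   0. ]
top cap z 49.578182732741695 [ 396.2 -161.5   45.1]
scene block 20 78.42406984050609 [422.  194.   78.2]
scene bar 17 78.08699906318759 [457.1 129.5  78. ]
scene hub+ 125 79.17201379215555 [493.6  70.2  81.6]
scene capped 0.61 [ 390.  -170.2    3. ]
scene plug_mid 0.48 [ 393.5 -241.2   18.5]
scene gauge 0.74 [368.3 -34.8   0. ]
scene tin 0.73 [343.4 319.3   0. ]
scene end_foot 0.68 [420.3 204.4  45. ]
scene cap z 46.058762610290614 [ 396.4 -154.9   41. ]
```

Hub and block tops both read about 79–80 mm, which is level and home. The fitting stands in the tray and the robot is clear.

```bash
python3 -c "
from rig import finish_job; print(finish_job())"
```

```text
the job is handed in; nothing more can be done
None
```

The job is handed in at about 29 s on the clock: the capped fitting stands in the tray beside the plug, and the cross-arm was released fully home with its hub on the collar and its free end on the rest post.

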